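# Scan a unit's label and start its test

### The arm

A 6-joint arm with a two-finger parallel gripper is mounted at the origin on the work surface. World frame = base frame: x ahead of the robot, y to its left, z up, the work surface at z = 0. Lengths are in m, angles in rad, forces in N, time in s.
With the tool pointing down it reaches from about 0.4 to 0.825 m from the base axis. Payload 7 kg.
Tool frame: the origin (TCP) lies at the very end of the fingers, on their centre line; the grasp point (between the pads) lies 19 mm behind it (arm.grasp_offset is the distance from the TCP to the grasp point, in m); z points along the fingers, y is the line along which they close (so a half turn about z gives the same grasp; the last joint's range is limited). The gripper opens to 88 mm and grips with 3 to 60 N. Pads are 19 mm wide; open, the fingers measure 130 mm over their backs; the gripper's body (78 mm by 193 mm) begins 47 mm behind the grasp point.
Start: joints at [-0.935, 0.359, 0.012, 0, -1.224, -0.288], TCP at [0.23, -0.635, 0.227] pointing down, gripper open.
Joint ranges: [-3.07, 3.07], [-1.43, 2.12], [-1.02, 1.25], [-3.03, 1.67], [-3.05, -0], [-3.03, 3.03]. Speed limits (rad/s): [2.39, 2.39, 3.01, 3.14, 3.14, 3.14].

### API

Orientations are given as [roll, pitch, yaw] about the fixed x, y, z axes, in that order (R = Rz(yaw) Ry(pitch) Rx(roll)).
In Python, from station import get_state, cams, arm, nets gives the robot as it stands.
- The arm moves only by the shell command python3 -m creep 'ROWS' [FORCE]. ROWS is a JSON object of lists of equal length, an entry for each row: "translation": the shift along the world's x, y, z in mm, a list of three; "spin": the turn about the world's z in rad; "gripper": the opening, from 0 (shut) to 1 (fully open). In form: {"translation": [[dx, dy, dz], ...], "spin": [spin, ...], "gripper": [gripper, ...]}. A call has 1 to 8 rows; each row shifts and turns the commanded pose from where the row before left it; what a row does not reach is not made up. A row lasts 1/10 s, in which the tool goes at most 50 mm and 8.59 degrees, less where a joint would pass 70% of its speed; a pose out of reach is approached as far as the arm can. A call is refused whole if a number of a shift passes 50 or a number of a turn 0.15, either way. A call with a gripper value outside its range is refused whole. The fingers move at their own pace and stop on an object; FORCE is the grip in N (left out, the last holds). Time passes only in rows, so rows that do not move let the fingers close. It gives the time, the measured TCP pose, the force, the opening and the grip force at its end, in the units of the state.
- get_state(): the state, without advancing time (a new reading comes with each control period).
- cams.grab_frame(name): name is "scene" or "side" or "wrist"; returns a dict with "img" (384x512x3 uint8, red, green, blue), "mtx" (3x3 intrinsics, pixels), "D" ([k1, k2, p1, p2, k3] as OpenCV has them; the pictures are not rectified), "R" (3x3) and "t" (3): a world point X has camera coordinates R X + t. Camera axes: x right, y down, z forward; pixel columns grow to the right and rows downward; lengths in m; the calibration is good to about 2 mm. A picture is of the moment at which its call begins. There is no depth.
- arm.job_done(): hands the job in; it is judged then, once.
Trained networks look in the newest picture that a camera, given by its name, has taken for a name from the list of things; names that differ only in an ending like _2 or _b are one class to them, and where a whole thing is asked for, a point or a joint stands for the part that bears it (a point fixed in the world has none). Each returns a list of dicts, best first, with "confidence" (0 to 1); they miss things now and then, are a little off and sometimes report something else, mostly with a low value. They report only what shows in the picture. A call takes as long as a camera call. They do not tell look-alikes from the thing itself.
- nets.search_frame(camera, label): "centre" ([x, y, z] in m, in world coordinates, good to about 4 mm: the middle of the surface that is visible of it).
- nets.pinpoint(camera, label): "centre" ([x, y, z] in m, in world coordinates, good to about 4 mm: a listed point, or the origin of a listed thing).
The state is a dict: "t": time; "q": joint angles; "qd": joint speeds; "joint_efforts": joint torques, N m; "eef_pos": TCP position; "ee_rot": TCP orientation; "force": force on the tool from outside, world axes, zero at the start; "moment": the same for the moment, N m; "width": finger opening in m; "gripper_force": force on a finger pad.
Only numpy, scipy, OpenCV 4.12 (cv2) and the standard library are available. Lean on these libraries where they do the work, as an engineer would, in place of code of your own. Each camera call takes 0.05 s, during which the arm holds its last target. There are 200 camera calls.

### The job

Log the orange unit in for its bench test: pick up the hand scanner from the blue mat and aim it squarely at the barcode label on the orange unit (not the white unit) with its window about 9 cm away, holding it steady there for two seconds. Then lay the scanner gently back down flat on the blue mat and let go of it, and finally press the green start button fully down and release it. Do not drop the scanner, and leave the units and the other things on the bench where they are.

Things in the scene. Friction and masses are not known exactly. Their poses are not given: they have to be found in the camera images.
- scanner: the hand scanner, loose, lying on the blue mat: yellow bar handle 120 mm long, 34 wide, 34 high, with a black head at one end 55 long, 56 wide, 40 high and a red window on its end face; 175 mm in all, about 0.2 kg. Origin on the underside, 85 mm behind the window, 90 mm ahead of the rear end; x points out of the window (beam direction), z up as it lies
- scanner_grip (a point): point to grip the scanner, on the handle near its centre of mass: 5 mm behind the scanner's origin and 18 mm above its underside; free handle from 85 mm behind this point to 35 mm ahead of it (there the wider head begins)
- scanner_nose (a point): centre of the scanner's red window, 85 mm ahead of its origin and 20 mm above its underside
- scanner_spot (a point): the point in the air 90 mm straight ahead of the red window where the scanner reads; axes as the scanner
- orange_unit: the unit to be scanned: an upright orange box 100 mm deep (x), 130 mm wide (y), 170 mm tall, loose, 0.9 kg, with a grey front panel. Origin at the centre of its underside; its front with the label faces along its own -x (about towards the robot)
- orange_label (a point): centre of the white barcode label (80 mm wide, 52 mm tall, black bars) on the upright front of the orange unit, on its middle line, 115 mm above the bench; its blank white tab folds over the front edge onto the unit's top, 80 mm wide and 24 mm deep, and shows from above which side is the front. Axes as the unit: the label faces -x, z is up
- white_unit: a bystander of the same shape and size with a white label too, but in a white casing
- white_label (a point): centre of the label on the white unit, as on the orange one
- mat: the scanner's blue mat, fixed on the bench, 240 x 150 mm (x, y), 3 mm thick; origin at the centre of its underside
- start (a joint): the start button's travel in m: 0 when up, 0.008 when fully down; springs back; about 5 N to push it fully down
- start_top (a point): centre of the top of the green start button (40 mm across, pushed straight down) on a grey console 130 x 120 mm, 36 mm high, fixed on the bench
- screwdriver: bystander, loose: a screwdriver with a red handle, 170 mm long, lying down; origin at its underside
- board: bystander, loose: a green circuit board, 70 x 70 mm and 8 mm thick with chips up to 16 mm high, lying flat; origin at its underside
- spool: bystander, loose: an aluminium solder spool, 60 mm across and 50 mm tall, standing; origin at its underside
- pliers: bystander, loose: pliers with one red and one yellow handle, about 165 mm long and 20 mm high, lying flat; origin at its underside
- meter: bystander, loose: a yellow multimeter, 150 x 75 mm and about 45 mm high, lying on its back; origin at its underside
Not all that is in view belongs to the job. There is more than one size of the orange_unit; the one meant has the size given above. What is shaped like the scanner but purple is not meant.

How it is judged:
On the way, in this order (a step that is already met when the one before it is completed fails the run):
1. held scanner still for 1 s on the orange label: reading point within 30 mm of the label in depth, 25 mm sideways, 18 mm in height, within 15 degrees of square (x of scanner_spot in the frame of orange_label between -0.03 and 0.03 m and y of scanner_spot in the frame of orange_label between -0.025 and 0.025 m and z of scanner_spot in the frame of orange_label between -0.018 and 0.018 m and angle between the x axis of scanner and the x axis of orange_unit, either way round below 0.262 rad and x of scanner_nose in the frame of orange_label below -0.03 m and linear speed of scanner below 0.03 m/s and angular speed of scanner below 0.25 rad/s and contact force between scanner and the fingers above 0.2 N), for 1 s.
2. the scanner lies flat and still on the blue mat, let go (x of scanner in the frame of mat between -0.12 and 0.12 m and y of scanner in the frame of mat between -0.075 and 0.075 m and z of scanner in the frame of mat below 0.01 m and angle between scanner's own z axis and vertical below 0.12 rad and linear speed of scanner below 0.02 m/s and contact force between scanner and the fingers below 0.1 N), for 0.2 s.
3. the start button is pressed fully down (7 mm of its 8 mm) (value of joint start above 0.007 m), for 0.05 s.
At the end, for the whole second after the job is handed in: The scanner lies flat (within 7 degrees), still and released on the blue mat, its origin over the mat (within 120 and 75 mm of the centre along x and y) and under 10 mm above the mat's underside; the start button is back up (below 2 mm); both units are within 20 mm of their starts (all of step 2 and value of joint start below 0.002 m and distance of each of orange_unit, white_unit from where it was at the start of the episode below 0.02 m); the robot touches nothing.
It fails at once if the scanner is let go (dropped) with its underside more than 35 mm above the bench (height (world z) of scanner above 0.035 m and contact force between scanner and the fingers below 0.05 N).
It fails at once if the white unit's label is scanned instead: the reading point rests within 20 mm of that label, the scanner square to it and still (distance between scanner_spot and white_label below 0.02 m and angle between the x axis of scanner and the x axis of white_unit, either way round below 0.2 rad and linear speed of scanner below 0.02 m/s).
It fails at once if a unit is pushed more than 20 mm (distance of any of orange_unit, white_unit from where it was at the start of the episode above 0.02 m).
It fails at once if another thing on the bench is moved more than 30 mm (distance of any of screwdriver, board, spool, pliers, meter from where it was at the start of the episode above 0.03 m).
It also fails if it takes over 61 s, if anything falls off the work surface, if the arm or the gripper's body presses on something with over 40 N, if the wrist force passes 120 N, or if a joint passes its speed limit or range.

## Working session

There is one attempt and no reset: what is moved stays moved. The work goes in short steps, Python scripts to look and compute and a shell command to move; the robot and the scene stay as the last step left them, time stands still between calls to the robot, and variables do not carry over. Pictures are saved under pics/ and viewed, at most 10 in all, crops included, and the job is handed in when it is done.

```bash
mkdir -p pics; python3 - <<'E'
from station import get_state,cams,arm,nets
import cv2,numpy as np
a=[]
for n in("scene","side"):
    f=cams.grab_frame(n);cv2.imwrite(f"pics/{n}0.png",f["img"][:,:,::-1]);a.append(f)
    print(n,"campos",(-f["R"].T@f["t"]).round(2))
    for l in("scanner","scanner_grip","scanner_nose","orange_unit","orange_label","white_label","mat","start_top","meter","spool","pliers","screwdriver","board"):
        for d in nets.pinpoint(n,l)[:3]:
            c=np.array(d["centre"]);p=cv2.projectPoints(c.reshape(1,3),cv2.Rodrigues(f["R"])[0],f["t"],f["mtx"],np.array(f["D"]))[0].ravel()
            print(l,round(d["confidence"],2),c.round(3),p.round())
s=get_state();print(s["t"],s["eef_pos"],s["ee_rot"],s["width"],arm.grasp_offset)
E
```

```text
scene campos [1.08 0.37 1.21]
scanner 0.83 [0.505 0.204 0.007] [300. 228.]
scanner 0.76 [0.186 0.336 0.002] [374. 180.]
scanner_grip 0.96 [0.183 0.333 0.02 ] [375. 176.]
scanner_grip 0.62 [0.499 0.201 0.021] [301. 224.]
scanner_nose 0.94 [0.586 0.217 0.024] [292. 247.]
scanner_nose 0.74 [0.216 0.415 0.022] [393. 193.]
scanner_nose 0.33 [0.505 0.204 0.006] [300. 228.]
orange_unit 0.94 [0.721 0.168 0.002] [257. 275.]
orange_unit 0.83 [0.39  0.417 0.004] [372. 233.]
orange_label 0.64 [0.384 0.374 0.086] [367. 214.]
orange_label 0.45 [0.72  0.167 0.003] [257. 275.]
white_label 0.58 [ 0.663 -0.174  0.113] [177. 193.]
white_label 0.2 [0.506 0.204 0.005] [300. 228.]
mat 0.84 [ 0.509  0.181 -0.003] [294. 227.]
start_top 0.41 [ 0.498 -0.197  0.061] [203. 164.]
spool 0.89 [0.795 0.004 0.001] [201. 267.]
pliers 0.73 [ 0.587 -0.483 -0.   ] [130. 155.]
pliers 0.51 [0.499 0.2   0.023] [301. 224.]
screwdriver 0.69 [0.443 0.006 0.003] [260. 188.]
board 0.6 [ 0.638 -0.004 -0.002] [227. 229.]
board 0.52 [0.587 0.221 0.024] [293. 247.]
side campos [-0.14  0.7   0.75]
scanner 0.97 [0.504 0.206 0.004] [2
[... 490 characters left out ...]
16] [168. 198.]
orange_label 0.59 [0.576 0.476 0.002] [ 95. 305.]
white_label 0.94 [ 0.666 -0.178  0.114] [253. 154.]
mat 0.9 [ 0.508  0.185 -0.002] [206. 257.]
mat 0.44 [ 0.499 -0.197  0.057] [295. 184.]
start_top 0.42 [ 0.501 -0.198  0.061] [295. 183.]
meter 0.92 [ 0.573  0.474 -0.001] [ 97. 306.]
spool 0.61 [ 0.793  0.006 -0.001] [188. 191.]
pliers 0.84 [ 0.584 -0.482  0.001] [322. 159.]
pliers 0.66 [0.499 0.206 0.024] [202. 255.]
screwdriver 0.58 [ 0.443 -0.001 -0.002] [269. 235.]
board 0.84 [ 0.64  -0.008  0.002] [223. 206.]
board 0.41 [ 0.72  -0.179  0.004] [242. 176.]
1.4 [ 0.23004111 -0.6345679   0.22656799] [ 3.14158820e+00 -1.90988478e-05 -2.79372668e+00] 0.08797202678992308 0.0188
```

```bash
python3 -c "
import cv2,numpy as np
cv2.imwrite('pics/both.png',cv2.resize(np.vstack([cv2.imread('pics/scene0.png'),cv2.imread('pics/side0.png')]),(400,600)))"
```

```text
(no output)
```

View pics/scene0.png

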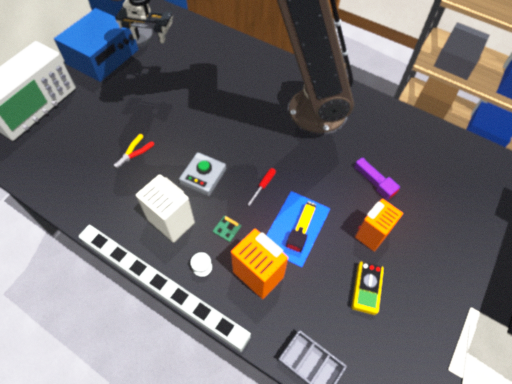

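View pics/side0.png

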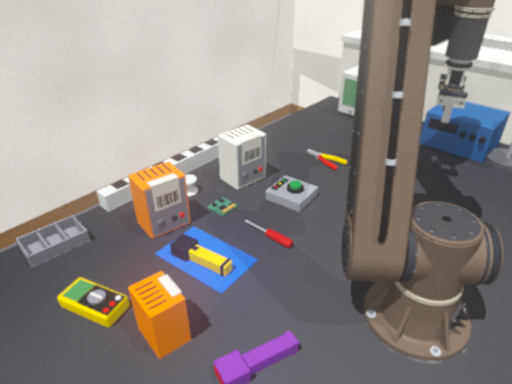

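The scene view shows these candidates:
- **Scanner:** the yellow one on the blue mat (302,226), or the purple look-alike (377,177). I choose the yellow one.
- **Orange unit:** the large one (259,262), or the small one (380,224). I choose the large one. Its label faces the scanner; in the side view it is at (166,200).
- **Others:** white unit (165,207) and green button (204,166).

Next I'll refine the yaws and check the choice in one close crop.

```bash
cat >h.py <<'E'
import cv2,numpy as np
from scipy.optimize import minimize
def proj(f,P):return cv2.projectPoints(np.float64(P).reshape(-1,1,3),cv2.Rodrigues(f["R"])[0],f["t"],f["mtx"],np.array(f["D"]))[0].reshape(-1,2)
def back(f,uv,z):
    n=cv2.undistortPoints(np.float64(uv).reshape(-1,1,2),f["mtx"],np.array(f["D"])).reshape(-1,2)
    d=np.c_[n,np.ones(len(n))]@f["R"];c=-f["R"].T@f["t"];return c+d*((z-c[2])/d[:,2])[:,None]
def box(p,x0,x1,w,z0,z1):
    c,s=np.cos(p[2]),np.sin(p[2]);return [[p[0]+c*x-s*y,p[1]+s*x+c*y,z] for x in(x0,x1) for y in(-w/2,w/2) for z in(z0,z1)]
def blob(m,uv):
    n,l,st,ce=cv2.connectedComponentsWithStats(m.astype(np.uint8))
    k=min(range(1,n),key=lambda i:np.hypot(*(ce[i]-uv))-(0 if st[i,4]>60 else -1e3));return l==k
def fit(views,p0,b):
    """views: (frame,hull mask uint8) ; maximise soft IoU of box silhouette (4x supersampled)"""
    def cost(p):
        e=0
        for f,m in views:
            h=cv2.convexHull((proj(f,box(p,*b)).astype(np.float32)*4+1.5)).reshape(-1,2)
            c=np.zeros((384*4,512*4),np.uint8);cv2.fillConvexPoly(c,(h*16).round().astype(int),1,shift=4)
            e+=1-(c&m).sum()/(c|m).sum()
        return e
    best=min((minimize(cost,[p0[0],p0[1],y],method="Nelder-Mead",options=dict(initial_simplex=[[p0[0],p0[1],y],[p0[0]+.01,p0[1],y],[p0[0],p0[1]+.01,y],[p0[0],p0[1],y+.1]],xatol=1e-4,fatol=1e-5)) for y in(p0[2]-.1,p0[2]+.1)),key=lambda r:r.fun)
    return best.x,best.fun
def hullmask(m):
    m4=cv2.resize(m.astype(np.uint8),None,fx=4,fy=4,interpolation=cv2.INTER_NEAREST)
    h=cv2.convexHull(cv2.findNonZero(m4));c=np.zeros_like(m4);cv2.fillConvexPoly(c,h,1);return c
E
python3 - <<'E'
from h import *
from station import cams
S=cams.grab_frame("scene");D=cams.grab_frame("side")
ms={}
for n,f,uo,us in(("scene",S,(259,262),(304,220)),("side",D,(150,200),(210,260))):
    H=cv2.cvtColor(f["img"],cv2.COLOR_RGB2HSV);h,s,v=H[...,0],H[...,1],H[...,2]
    o=blob((h>4)&(h<19)&(s>150)&(v>60),uo);y=blob((h>21)&(h<36)&(s>120)&(v>70),us)
    print(n,o.sum(),y.sum(),f["img"][int(us[1]),int(us[0])]);ms[n]=(o,y)
    if n=="scene":
        b=blob((h>100)&(h<125)&(s>120)&(v>80)|y,(295,228));bb=cv2.minAreaRect(back(f,np.argwhere(b)[:,::-1],.003)[:,:2].astype(np.float32));print("mat",bb)
print("unit",fit([(S,hullmask(ms["scene"][0]))],[.717,.167,0],(-.05,.05,.13,0,.17)))
for w in([("scene",S)],[("side",D)],[("scene",S),("side",D)]):
    print("handle",fit([(f,hullmask(ms[n][1])) for n,f in w],[.503,.205,.15],(-.09,.03,.034,.003,.037)))
c=S["img"][150:310,190:410,::-1];cv2.imwrite("pics/crop.png",cv2.resize(c,None,fx=3.5,fy=3.5,interpolation=2))
E
```

```text
scene 1037 267 [255 254   0]
mat ((0.5068109035491943, 0.18796834349632263), (0.24724942445755005, 0.15615536272525787), 4.731866359710693)
side 1033 510 [255 235  57]
unit (array([ 0.71804177,  0.16756655, -0.25411725]), np.float64(0.03388693172286528))
handle (array([0.49235976, 0.20499106, 0.16711871]), np.float64(0.19606910762402918))
handle (array([0.52096187, 0.20355745, 0.06217358]), np.float64(0.24033364515123168))
handle (array([0.51099381, 0.20752767, 0.15568706]), np.float64(0.4800852251548987))
```

View pics/crop.png

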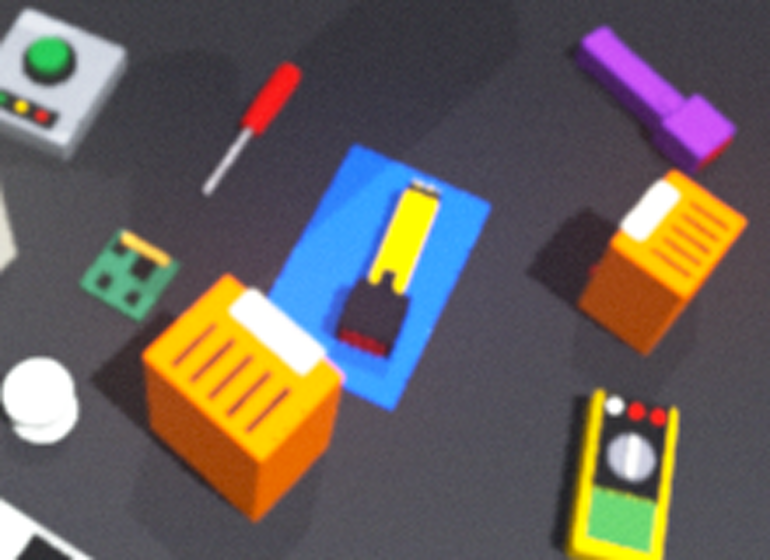

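The crop confirms it. The yellow scanner is on the mat (head at 370,320), with its window towards the large orange unit. That unit's white tab at (280,330) is on the mat side. I'll move above the scanner.

```bash
python3 -m creep '{"translation":[[35,35,0],[35,35,0],[35,35,0],[35,35,0],[30,40,0],[20,45,0],[10,48,0],[5,49,0]],"spin":[0,0,0,0,0,-0.06,-0.06,-0.07],"gripper":[1,1,1,1,1,1,1,1]}' 30
python3 -m creep '{"translation":[[5,49,0],[5,49,0],[5,49,0],[5,49,0],[5,49,0],[5,49,0],[5,49,0],[5,49,0]],"spin":[0,0,0,0,0,0,0,0],"gripper":[1,1,1,1,1,1,1,1]}'
python3 - <<'E'
from station import get_state
s=get_state();print(s["t"],s["eef_pos"],s["ee_rot"],s["q"])
E
```

```text
t: 2.3
eef_pos: [0.4358, -0.3107, 0.2263]
ee_rot: [-3.142, -0.0, -2.986]
force: [1.9, 0.9, 0.1]
width: 0.0875
gripper_force: 0.0
t: 3.1
eef_pos: [0.4748, 0.0816, 0.2271]
ee_rot: [3.141, 0.001, -2.983]
force: [1.1, -0.7, 0.1]
width: 0.0872
gripper_force: 0.0
3.1 [0.4748357  0.08155628 0.22712581] [ 3.14119422e+00  1.20931256e-03 -2.98341975e+00] [ 5.79653866e-01  3.46002255e-02 -3.99288644e-01  1.44657292e-04
 -1.13564098e+00 -1.99233795e+00]
```

```bash
python3 -m creep '{"translation":[[8,41,0],[8,41,0],[8,40,0],[0,0,0],[0,0,0]],"spin":[0,0,0,0,0],"gripper":[1,1,1,1,1]}'
python3 - <<'E'
from h import *
from station import cams,nets,get_state
f=cams.grab_frame("wrist");cv2.imwrite("pics/w1.png",f["img"][:,:,::-1]);np.save("w1.npy",f,allow_pickle=True)
print((-f["R"].T@f["t"]).round(3))
for l in("scanner","scanner_grip","scanner_nose","orange_label","orange_unit","mat"):
    for d in nets.pinpoint("wrist",l)[:2]:print(l,round(d["confidence"],2),np.round(d["centre"],3),proj(f,d["centre"]).round())
E
```

```text
t: 3.6
eef_pos: [0.4988, 0.2022, 0.2261]
ee_rot: [-3.141, -0.001, -2.982]
force: [1.2, -0.1, 0.5]
width: 0.0877
gripper_force: 0.0
[0.43  0.19  0.385]
scanner 0.69 [0.498 0.208 0.001] [[255. 170.]]
scanner_grip 0.7 [0.499 0.205 0.022] [[252. 174.]]
scanner_nose 0.89 [0.584 0.219 0.024] [[253. 245.]]
orange_label 0.88 [0.385 0.375 0.088] [[466.  92.]]
orange_unit 0.92 [ 0.388  0.416 -0.   ] [[449. 106.]]
orange_unit 0.88 [ 0.714  0.166 -0.002] [[199. 318.]]
mat 0.66 [0.506 0.186 0.001] [[236. 174.]]
```

View pics/w1.png

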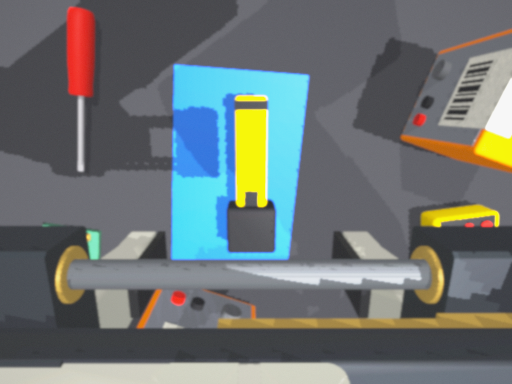

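The wrist view shows the scanner centred between the fingers (handle at columns 235–268, rows 95–207). The base of the orange unit's front is at the bottom (160–255, 290–305). I'll measure the scanner's yaw and height, and the yaw of the unit's front.

```bash
python3 - <<'E'
from h import *
f=np.load("w1.npy",allow_pickle=True).item()
H=cv2.cvtColor(f["img"],cv2.COLOR_RGB2HSV);h,s,v=[H[...,i] for i in range(3)]
y=blob((h>21)&(h<36)&(s>120)&(v>90),(251,150));uv=np.argwhere(y)[:,::-1]
for z in(.030,.037,.044):
    print(z,cv2.minAreaRect(back(f,uv,z)[:,:2].astype(np.float32)))
# black head + handle silhouettes: head corners by eye
print("head",back(f,[[229,251],[276,251],[229,203],[274,203]],.043).round(3).tolist())
print("unit front base by eye",back(f,[[162,290],[255,306]],.0).round(3).tolist())
# two-view height of the label from side net + scene
S=proj
E
```

```text
0.03 ((0.48186469078063965, 0.2004316747188568), (0.10849207639694214, 0.036637067794799805), 9.152521133422852)
0.037 ((0.4808450937271118, 0.20022732019424438), (0.106352798640728, 0.03591466695070267), 9.152569770812988)
0.044 ((0.47982555627822876, 0.20002302527427673), (0.10421359539031982, 0.035192254930734634), 9.152558326721191)
head [[0.588, 0.192, 0.043], [0.579, 0.245, 0.043], [0.531, 0.184, 0.043], [0.523, 0.233, 0.043]]
unit front base by eye [[0.678, 0.112, 0.0], [0.682, 0.239, 0.0]]
```

```bash
python3 - <<'E'
from h import *
from station import cams
f=np.load("w1.npy",allow_pickle=True).item()
for p in((.718,.1676,-.254),(.716,.167,-.13),(.718,.1676,-.05)):
    print(p,proj(f,box(p,-.05,-.05,.13,0,.05)).round()[:4].tolist())
S=cams.grab_frame("scene");H=cv2.cvtColor(S["img"],cv2.COLOR_RGB2HSV)
m=blob((H[...,1]<60)&(H[...,2]>190),(270,245))
r=cv2.minAreaRect(back(S,np.argwhere(m)[:,::-1],.17)[:,:2].astype(np.float32));print("tab",m.sum(),r)
c=f["img"][250:330,120:290,::-1];cv2.imwrite("pics/c2.png",cv2.resize(c,None,fx=4,fy=4,interpolation=2))
E
```

```text
(0.718, 0.1676, -0.254) [[168.0, 274.0], [158.0, 295.0], [258.0, 309.0], [259.0, 333.0]]
(0.716, 0.167, -0.13) [[161.0, 277.0], [150.0, 298.0], [255.0, 301.0], [256.0, 325.0]]
(0.718, 0.1676, -0.05) [[158.0, 281.0], [146.0, 302.0], [254.0, 299.0], [254.0, 322.0]]
tab 272 ((0.6765475273132324, 0.17617107927799225), (0.08230254054069519, 0.02877063676714897), 79.08333587646484)
```

View pics/c2.png

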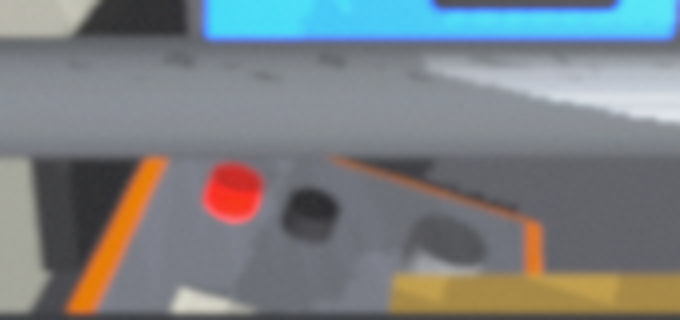

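Two checks agree that the unit's yaw is about −0.2: the tab rectangle (−10.9°) and the slope of the base edge in the crop ((203,289) to (255,305)). The label is at about (0.665, 0.177). I'll descend and grasp.

```bash
python3 -m creep '{"translation":[[0,1,-40],[0,0,-40],[0,0,-40],[0,0,-40],[0,0,-30],[0,0,-17],[0,0,-10],[0,0,0]],"spin":[0,0,0,0,0,0,0,0],"gripper":[1,1,1,1,1,1,1,1]}'
python3 -m creep '{"translation":[[0,0,0],[0,0,0],[0,0,0],[0,0,0],[0,0,0],[0,0,0],[0,0,0],[0,0,0]],"spin":[0,0,0,0,0,0,0,0],"gripper":[0.3,0.2,0.1,0,0,0,0,0]}' 30
```

```text
t: 4.8
eef_pos: [0.4986, 0.2018, 0.0086]
ee_rot: [-3.14, -0.002, -2.984]
force: [0.1, 0.3, -0.2]
width: 0.0878
gripper_force: 0.0
t: 5.6
eef_pos: [0.4991, 0.2026, 0.0096]
ee_rot: [3.141, 0.0, -2.984]
force: [0.7, 0.3, 1.0]
width: 0.0339
gripper_force: 30.0
```

```bash
python3 -m creep '{"translation":[[0,0,5],[0,0,15],[0,0,20],[0,0,20],[0,0,20],[0,0,12],[0,0,0],[0,0,0]],"spin":[0,0,0,0,0,0,0,0],"gripper":[0,0,0,0,0,0,0,0]}'
python3 -m creep '{"translation":[[-2,2,0],[-2,2,0],[-2,2,0],[-2,2,0],[-2,2,0],[0,0,0],[0,0,0],[0,0,0]],"spin":[-0.06,-0.08,-0.08,-0.08,-0.06,0,0,0],"gripper":[0,0,0,0,0,0,0,0]}'
python3 - <<'E'
from h import *
from station import cams,nets,get_state
for n in("side","scene"):
    f=cams.grab_frame(n);cv2.imwrite(f"pics/{n}1.png",f["img"][:,:,::-1])
    for l in("scanner","scanner_nose","scanner_grip","orange_label","scanner_spot"):
        for d in nets.pinpoint(n,l)[:2]:print(n,l,round(d["confidence"],2),np.round(d["centre"],3))
E
```

```text
t: 6.4
eef_pos: [0.4986, 0.2022, 0.1011]
ee_rot: [3.142, -0.001, -2.984]
force: [0.1, -0.9, -2.4]
width: 0.0338
gripper_force: 30.0
t: 7.2
eef_pos: [0.4889, 0.2122, 0.101]
ee_rot: [-3.141, -0.001, 2.941]
force: [-0.3, 0.5, -2.0]
width: 0.0338
gripper_force: 30.0
side scanner 0.95 [ 0.186  0.336 -0.   ]
side scanner 0.88 [0.492 0.217 0.094]
side scanner_nose 0.93 [0.576 0.191 0.115]
side scanner_nose 0.55 [0.216 0.411 0.02 ]
side scanner_grip 0.79 [0.487 0.214 0.113]
side scanner_grip 0.15 [ 0.639 -0.008  0.003]
side orange_label 0.84 [0.38  0.374 0.09 ]
side orange_label 0.71 [0.66  0.172 0.118]
scene scanner 0.98 [ 0.188  0.336 -0.001]
scene scanner 0.91 [0.494 0.209 0.097]
scene scanner_nose 0.86 [0.573 0.194 0.118]
scene scanner_nose 0.77 [0.216 0.415 0.023]
scene scanner_grip 0.85 [0.183 0.332 0.021]
scene scanner_grip 0.78 [0.489 0.212 0.116]
scene orange_label 0.81 [0.383 0.371 0.088]
```

View pics/side1.png

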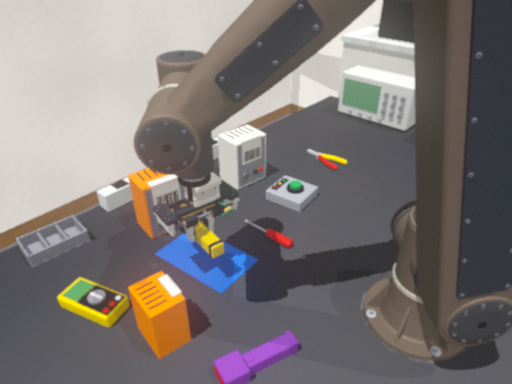

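The side view shows the scanner held level at (208,240), pointing at the orange unit's label (165,190). The measured reading point (0.663, 0.175, 0.116) is on the label, so I'll hold here for over 2 s.

```bash
for i in 1 2 3; do python3 -m creep '{"translation":[[0,0,0],[0,0,0],[0,0,0],[0,0,0],[0,0,0],[0,0,0],[0,0,0],[0,0,0]],"spin":[0,0,0,0,0,0,0,0],"gripper":[0,0,0,0,0,0,0,0]}' | tail -6; done
```

```text
t: 8.6
eef_pos: [0.489, 0.2124, 0.1016]
ee_rot: [3.142, 0.0, 2.939]
force: [-0.1, 0.5, -1.9]
width: 0.0337
gripper_force: 30.0
t: 9.4
eef_pos: [0.489, 0.2124, 0.1015]
ee_rot: [-3.142, -0.0, 2.939]
force: [0.9, 0.1, -2.0]
width: 0.0333
gripper_force: 30.0
t: 10.2
eef_pos: [0.4891, 0.2124, 0.1016]
ee_rot: [3.142, 0.0, 2.939]
force: [0.4, -0.8, -0.8]
width: 0.0337
gripper_force: 30.0
```

```bash
python3 -m creep '{"translation":[[2,-4,-5],[2,-4,-10],[2,-4,-15],[2,-4,-15],[2,-4,-15],[0,0,-12],[0,0,-8],[0,0,0]],"spin":[0.06,0.08,0.08,0.08,0.06,0,0,0],"gripper":[0,0,0,0,0,0,0,0]}'
python3 -m creep '{"translation":[[0,0,-3],[0,0,-3],[0,0,-2],[0,0,-2],[0,0,-1],[0,0,-1],[0,0,0],[0,0,0]],"spin":[0,0,0,0,0,0,0,0],"gripper":[0,0,0,0,0,0,0,0]}'
```

```text
t: 11.0
eef_pos: [0.4985, 0.1921, 0.0205]
ee_rot: [-3.141, -0.002, -2.985]
force: [-0.3, -0.6, -1.9]
width: 0.0337
gripper_force: 30.0
t: 11.8
eef_pos: [0.4991, 0.1925, 0.0096]
ee_rot: [3.141, 0.0, -2.984]
force: [-0.2, 1.5, -1.1]
width: 0.0341
gripper_force: 30.0
```

```bash
python3 -m creep '{"translation":[[0,0,-0.5],[0,0,0],[0,0,0],[0,0,0],[0,0,0],[0,0,0],[0,0,0],[0,0,0]],"spin":[0,0,0,0,0,0,0,0],"gripper":[0,0.45,0.5,0.6,0.8,1,1,1]}' 10
python3 -m creep '{"translation":[[0,0,0],[0,0,0],[0,0,0],[0,0,15],[0,0,40],[0,0,45],[0,0,45],[0,0,40]],"spin":[0,0,0,0,0,0,0,0],"gripper":[1,1,1,1,1,1,1,1]}'
python3 - <<'E'
from h import *
from station import cams,nets
for n in("wrist","side","scene"):
    f=cams.grab_frame(n)
    if n=="wrist":cv2.imwrite("pics/w2.png",f["img"][:,:,::-1])
    for l in("scanner","scanner_nose","start_top"):
        for d in nets.pinpoint(n,l)[:2]:print(n,l,round(d["confidence"],2),np.round(d["centre"],3))
    if n!="wrist":
        H=cv2.cvtColor(f["img"],cv2.COLOR_RGB2HSV);m=blob((H[...,0]>45)&(H[...,0]<80)&(H[...,1]>130)&(H[...,2]>60),{"scene":(204,166),"side":(295,186)}[n])
        uv=np.argwhere(m)[:,::-1].mean(0);print(n,"green",uv,m.sum(),[back(f,uv,z).round(3).tolist() for z in(.045,.055,.06)])
E
```

```text
t: 12.6
eef_pos: [0.499, 0.1924, 0.009]
ee_rot: [-3.142, -0.0, -2.984]
force: [-0.9, 0.0, 0.2]
width: 0.0784
gripper_force: 0.0
t: 13.4
eef_pos: [0.4991, 0.1924, 0.1966]
ee_rot: [3.141, 0.001, -2.984]
force: [-0.4, 0.5, -0.4]
width: 0.0876
gripper_force: 0.0
wrist scanner 0.93 [0.499 0.193 0.   ]
side scanner 0.73 [0.503 0.193 0.004]
side scanner 0.6 [ 0.184  0.333 -0.   ]
side scanner_nose 0.86 [0.587 0.206 0.022]
side scanner_nose 0.68 [0.217 0.414 0.018]
side start_top 0.47 [ 0.499 -0.195  0.06 ]
side start_top 0.45 [0.664 0.176 0.116]
side green [294.81944444 184.75      ] 72 [[[0.508, -0.207, 0.045]], [[0.499, -0.194, 0.055]], [[0.494, -0.188, 0.06]]]
scene scanner 0.75 [0.505 0.194 0.004]
scene scanner 0.71 [0.19  0.335 0.001]
scene scanner_nose 0.95 [0.215 0.414 0.02 ]
scene scanner_nose 0.57 [0.587 0.209 0.026]
scene start_top 0.44 [ 0.501 -0.2    0.057]
scene green [203.52631579 165.54736842] 95 [[[0.496, -0.199, 0.045]], [[0.501, -0.194, 0.055]], [[0.503, -0.192, 0.06]]]
```

View pics/w2.png

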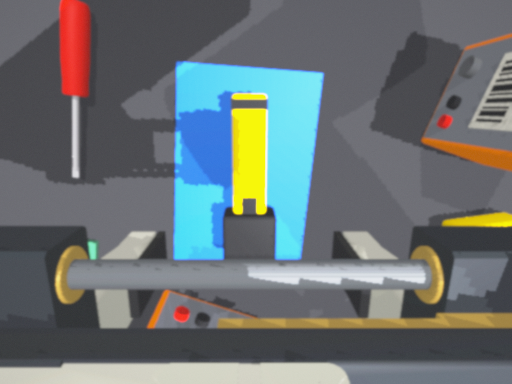

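The wrist view shows the scanner flat on the mat and released, with its handle at columns 232–268. Both views put the button at (0.500, −0.195), with its top at about 0.057. I'll close the fingers and go there.

```bash
python3 -m creep '{"translation":[[0,-40,10],[0,-49,0],[0,-49,0],[0,-49,0],[0,-49,0],[0,-49,0],[0,-49,0],[0,-49,0]],"spin":[0,0,0,0,0,0,0,0],"gripper":[0,0,0,0,0,0,0,0]}'
python3 -m creep '{"translation":[[1,-5,-30],[0,0,-40],[0,0,-40],[0,0,-20],[0,0,-5],[0,0,0],[0,0,0]],"spin":[0,0,0,0,0,0,0],"gripper":[0,0,0,0,0,0,0]}'
```

```text
t: 14.8
eef_pos: [0.4987, -0.1925, 0.204]
ee_rot: [-3.142, -0.0, -2.984]
force: [2.0, 0.3, 1.2]
width: 0.0292
gripper_force: 0.0
t: 15.5
eef_pos: [0.5011, -0.1956, 0.0702]
ee_rot: [-3.141, 0.002, -2.983]
force: [0.7, -0.5, -0.0]
width: 0.0004
gripper_force: 0.0
```

```bash
for k in 1 2; do python3 -m creep '{"translation":[[0,0,-3],[0,0,-2],[0,0,0],[0,0,0]],"spin":[0,0,0,0],"gripper":[0,0,0,0]}'|grep -E "eef|force"; done; python3 -m creep '{"translation":[[0,0,-2],[0,0,-2],[0,0,0],[0,0,0]],"spin":[0,0,0,0],"gripper":[0,0,0,0]}'|grep -E "eef|force"
```

```text
eef_pos: [0.5001, -0.1956, 0.0644]
force: [-0.1, -1.0, 0.0]
gripper_force: 0.0
eef_pos: [0.5002, -0.1956, 0.0591]
force: [-0.0, 0.5, 1.0]
gripper_force: 0.9
eef_pos: [0.5002, -0.1956, 0.0552]
force: [-0.1, -0.2, 3.3]
gripper_force: 1.8
```

```bash
python3 -m creep '{"translation":[[0,0,-2],[0,0,-1],[0,0,0],[0,0,0]],"spin":[0,0,0,0],"gripper":[0,0,0,0]}'|grep -E "eef|force"; python3 -m creep '{"translation":[[0,0,-1],[0,0,0],[0,0,0]],"spin":[0,0,0],"gripper":[0,0,0]}'|grep -E "eef|force"
```

```text
eef_pos: [0.5002, -0.1956, 0.0523]
force: [-0.7, 1.4, 5.8]
gripper_force: 3.1
eef_pos: [0.5003, -0.1956, 0.0521]
force: [-2.7, 3.4, 14.1]
gripper_force: 7.4
```

The button has hit its stop: TCP height stays at 0.052 while the force rises to 14 N. I'll release it, retreat and check.

```bash
python3 -m creep '{"translation":[[0,0,0],[0,0,10],[0,0,30],[0,0,40],[0,0,40],[0,0,30],[0,0,0],[0,0,0]],"spin":[0,0,0,0,0,0,0,0],"gripper":[0,0,0,0,0,0,0,0]}'
python3 - <<'E'
from h import *
from station import cams,nets
f=cams.grab_frame("side");cv2.imwrite("pics/end.png",f["img"][:,:,::-1])
for l in("scanner","orange_label","white_label","start_top"):
    for d in nets.pinpoint("side",l)[:2]:print(l,round(d["confidence"],2),np.round(d["centre"],3))
E
```

```text
t: 18.2
eef_pos: [0.4998, -0.1954, 0.2013]
ee_rot: [3.141, 0.001, -2.984]
force: [-0.5, -1.4, -0.2]
width: 0.0004
gripper_force: 0.0
scanner 0.69 [0.503 0.195 0.005]
scanner 0.68 [ 0.182  0.332 -0.001]
orange_label 0.82 [0.666 0.177 0.118]
orange_label 0.76 [0.38  0.373 0.09 ]
white_label 0.88 [ 0.668 -0.179  0.115]
start_top 0.59 [ 0.499 -0.199  0.061]
```

View pics/end.png

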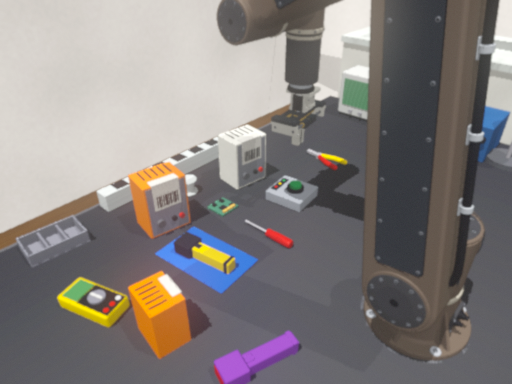

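The side view shows the scanner flat on the mat at (205,253), the button up at (295,186), both units where they started, and the arm clear. I'll hand the job in.

```bash
python3 -c "
from station import arm;print(arm.job_done())"
```

```text
the job is handed in; nothing more can be done
None
```

I aimed the scanner at the orange unit's label and held it for over 2 s, laid it back flat on the blue mat, pressed the start button to its stop and released it, then handed the job in at about 18 s; the hand-in returned no verdict.

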